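# Release the controlled-medicine drawer with its two-button interlock

## Robot

A 7-joint arm with a two-finger parallel gripper is mounted at the origin on the work surface. World frame = base frame: x ahead of the robot, y to its left, z up, the work surface at z = 0. Lengths are in m, angles in rad, forces in N, time in s.
With the tool pointing down it reaches from about 0.425 to 1.025 m from the base axis. Payload 3.6 kg.
Tool frame: the origin (TCP) lies at the very end of the fingers, on their centre line; the grasp point (between the pads) lies 19 mm behind it; z points along the fingers, y is the line along which they close (so a half turn about z gives the same grasp; the last joint's range is limited). The gripper opens to 85 mm and grips with 20 to 120 N. Pads are 22 mm wide; open, the fingers measure 114 mm over their backs; the gripper's body (76 mm by 85 mm) begins 54 mm behind the grasp point. The pads swing forward as they close: fully open they stand 13 mm farther back than shut.
Start: joints at [1.177, 0.591, 0.048, 1.609, -0.033, 0.943, -0.034], TCP at [0.215, -0.692, 0.231] pointing down, gripper open.
Joint ranges: [-2.69, 2.69], [-0.47, 2.24], [-1.27, 1.36], [0.19, 2.51], [-1.53, 4.68], [0.08, 2.07], [-3.09, 3.09]. Speed limits (rad/s): [2.57, 2.57, 3.14, 3.14, 3.14, 3.14, 3.14].

## Interface

Orientations are given as a unit quaternion [x, y, z, w].
In Python, from workcell import env gives the robot as it stands. The module is installed in compiled form; this text tells all that it offers.
- The arm moves only by the tool send_rows, never from a script. Its argument "commands" is a list that holds one entry, the list of rows, each a list of 7 numbers: the shift along the tool's x, y, z in mm, then the turn, a rotation vector about the tool's x, y, z in degrees, then the finger opening in mm, from 0 to 85.4. A call has exactly 8 rows; each row shifts and turns the commanded pose from where the row before left it, along the tool's axes as they then stand; what a row does not reach is not made up. A row lasts 1/12 s, in which the tool goes at most 41.7 mm and 7.16 degrees, less where a joint would pass 70% of its speed; a pose out of reach is approached as far as the arm can. A call with a gripper value outside its range is refused whole. The fingers move at their own pace and stop on an object; the grip force is fixed at half the most. Time passes only in rows, so rows that do not move let the fingers close, or fill a call up. It gives the time, the measured TCP pose, the force, the opening and the grip force at its end, in the units of the state.
- env.get_state(): the state, without advancing time (a new reading comes with each control period).
- env.get_image(name): name is "scene" or "top" or "wrist"; returns a dict with "color" (480x640x3 uint8, red, green, blue), "camera_matrix" (3x3 intrinsics, pixels), "extrinsics" (4x4, takes a point from world to camera coordinates). Camera axes: x right, y down, z forward; pixel columns grow to the right and rows downward; lengths in m; the calibration is good to about 2 mm. The wrist camera is an equidistant fisheye: a pixel r from the principal point sees the ray r / f radians off the axis. A picture is of the moment at which its call begins. There is no depth.
- env.finish_job(): hands the job in; it is judged then, once.
The state is a dict: "t": time; "joint_positions": joint angles; "qd": joint speeds; "tau": joint torques, N m; "ee_pos": TCP position; "orientation": TCP orientation; "force": force on the tool from outside, world axes, zero at the start; "ft_torque": the same for the moment, N m; "opening": finger opening in m; "grip_force": force on a finger pad.
Only numpy, scipy, OpenCV 4.12 (cv2) and the standard library are available. Lean on these libraries where they do the work, as an engineer would, in place of code of your own. Each camera call takes 0.05 s, during which the arm holds its last target. There are 200 camera calls.

## Task

Open the red-banded medicine drawer: with the gripper's two fingertips press both green buttons on top of its unit down together, one fingertip on each, and keep both held down until the drawer has run all the way out by itself, then let go of the buttons and draw back. Grasp and lift nothing, leave the blue drawer shut, and leave the cartons, jar, bottle, bowl, tray and cup standing where they are.

Things in the scene. Friction and masses are not known exactly. Their poses are not given: they have to be found in the camera images.
- red_unit: counter-top medicine drawer unit, cream steel, fixed, 180 wide x 220 deep x 115 mm high, with a red button plate on top and a red band on the drawer front. Origin on the counter below the middle of its two buttons; x axis points from its front (drawer face 60 mm ahead of the origin) to its back (175 mm behind), y to its left, z up. The plate, 124 x 52 mm, has its top 121 mm above the counter
- red_drawer (a joint): travel of the red drawer in m: 0 to 0.001 shut, 0.09 out. Each button clears one of its two catches once over 5 mm down; one alone does nothing. With both down its spring drives it out of the front in about 3 s against a damper; a button let up on the way stops it at a safety tooth, 20 or 40 mm out, until both are pressed again
- red_front (a point): middle of the top edge of the red unit's drawer face, 112 mm above the counter; moves with the drawer
- red_left_cap: green push button of the red unit that lies +30 mm along the unit's y axis: round cap, diameter 24 mm, standing 11 mm proud of the plate; origin at the centre of its lower end, 11 mm below its top; z up
- red_left_top (a point): centre of the top face of that cap, 132 mm above the counter when not pressed
- red_left (a joint): how far that button is pressed, in m: 0 up, 0.008 fully down (its cap is then still 3 mm proud of the plate). A spring raises it: 1.5 N to start it, 4 N to hold it fully down
- red_right_cap: green push button of the red unit that lies -30 mm along the unit's y axis: round cap, diameter 24 mm, standing 11 mm proud of the plate; origin at the centre of its lower end, 11 mm below its top; z up
- red_right_top (a point): centre of the top face of that cap, 132 mm above the counter when not pressed
- red_right (a joint): how far that button is pressed, in m: 0 up, 0.008 fully down (its cap is then still 3 mm proud of the plate). A spring raises it: 1.5 N to start it, 4 N to hold it fully down
- blue_unit: counter-top medicine drawer unit, cream steel, fixed, 180 wide x 220 deep x 115 mm high, with a blue button plate on top and a blue band on the drawer front. Origin on the counter below the middle of its two buttons; x axis points from its front (drawer face 60 mm ahead of the origin) to its back (175 mm behind), y to its left, z up. Built like the red one
- blue_drawer (a joint): travel of the blue unit's drawer in m: 0 to 0.001 shut
- carton_flat: white medicine carton with a green band, 52 x 95 x 24 mm, lying on the rubber mat on the rear of the red drawer unit; loose, origin at the centre of its underside
- pill_jar: amber pill jar, diameter 42, height 58 mm, standing on the rear of the blue drawer unit; loose, origin at the centre of its underside
- carton_tall: white carton with a blue band, 36 x 58 x 105 mm, standing on the counter; loose, origin at the centre of its underside
- carton_yellow: yellow carton with a white band, 45 x 70 x 40 mm, on the counter; loose, origin at the centre of its underside
- gallipot: small steel bowl, rim diameter 76, height 40 mm, on the counter; loose, origin at the centre of its underside
- gel_bottle: clear hand-gel bottle with a blue cap, diameter 56, height 125 mm, on the counter; loose, origin at the centre of its underside
- count_tray: blue tablet-counting tray, 130 x 100 x 18 mm, on the counter; loose, origin at the centre of its underside
- dose_cup: small white dose cup, rim diameter 38, height 32 mm, on the counter; loose, origin at the centre of its underside

How it is judged:
On the way, in this order (a step that is already met when the one before it is completed fails the run):
1. both green buttons of the red unit are held down together, one fingertip on each, while its drawer is on its way (value of joint each of red_left, red_right above 0.005 m and contact force between the fingers and red_left_cap above 0.3 N and contact force between the fingers and red_right_cap above 0.3 N and value of joint red_drawer below 0.06 m), for 0.6 s.
2. both buttons are still held down when the drawer is all the way out (value of joint each of red_left, red_right above 0.005 m and contact force between the fingers and red_left_cap above 0.3 N and contact force between the fingers and red_right_cap above 0.3 N and value of joint red_drawer above 0.084 m), for 0.1 s.
At the end, for the whole second after the job is handed in: the red drawer is at rest all the way out (at least 84 of 90 mm), both its buttons are up again (within 2 mm), the blue drawer is shut (within 4 mm), and the eight loose things are within 20 mm of where they stood (value of joint red_drawer above 0.084 m and velocity of joint red_drawer below 0.01 m/s and value of joint each of red_left, red_right below 0.002 m and value of joint blue_drawer below 0.004 m and distance of each of carton_flat, pill_jar, carton_tall, carton_yellow, gallipot, gel_bottle, count_tray, dose_cup from where it was at the start of the episode below 0.02 m); the robot touches nothing.
It fails at once if the blue drawer is released (value of joint blue_drawer above 0.008 m).
It fails at once if a loose thing is lifted, carried, knocked over or pushed away (distance of any of carton_flat, pill_jar, carton_tall, carton_yellow, gallipot, gel_bottle, count_tray, dose_cup from where it was at the start of the episode above 0.02 m or angle between any of carton_flat, pill_jar, carton_tall, carton_yellow, gallipot, gel_bottle, count_tray, dose_cup's own z axis and vertical above 0.4 rad).
It also fails if it takes over 34 s, if anything falls off the work surface, if the arm or the gripper's body presses on something with over 40 N, if the wrist force passes 120 N, or if a joint passes its speed limit or range.

## Working session

There is one attempt and no reset: what is moved stays moved. The work goes in short steps, Python scripts to look and compute and a tool call to move; the robot and the scene stay as the last step left them, time stands still between calls to the robot, and variables do not carry over. Pictures are saved under pics/ and viewed, at most 10 in all, crops included, and the job is handed in when it is done.

Besides the shell and the picture viewer there is one more tool, called as name([rows], argument=value, ...), one row to a line, values as JSON. send_rows: Moves the arm, as the interface text tells. Its arguments: {"type":"object","properties":{"commands":{"type":"array"}},"required":["commands"]}

```bash
mkdir -p pics; cat > h.py <<'E'
import cv2, numpy as np
from workcell import env
def grab(n,tag):
    d=env.get_image(n); cv2.imwrite(f"pics/{tag}.png",d["color"][:,:,::-1]); return d
def ray(d,u,v,z):
    K,E=np.array(d["camera_matrix"]),np.array(d["extrinsics"])
    R,t=E[:3,:3],E[:3,3]; c=-R.T@t
    r=R.T@np.linalg.solve(K,[u,v,1.]); return c+r*(z-c[2])/r[2]
def blobs(d,lo,hi,amin=30):
    hsv=cv2.cvtColor(d["color"],cv2.COLOR_RGB2HSV); m=cv2.inRange(hsv,lo,hi)
    n,l,s,c=cv2.connectedComponentsWithStats(m)
    return [(c[i].round(1),s[i]) for i in range(1,n) if s[i][4]>=amin]
E
python3 - <<'E'
from h import *
for n in("scene","top"):
    d=grab(n,n+"0")
    np.savez(n+"0.npz",**d)
    E=np.array(d["extrinsics"]);print(n,(-E[:3,:3].T@E[:3,3]).round(3))
    print("green",[(tuple(c),s[4],ray(d,*c,.132).round(4)) for c,s in blobs(d,(45,80,40),(85,255,255))])
s=env.get_state();print({k:np.round(s[k],4).tolist() for k in("t","ee_pos","orientation","force","opening")})
E
```

```text
scene [ 1.063 -0.604  0.8  ]
green [((np.float64(412.3), np.float64(7.3)), np.int32(39), array([-0.0224,  1.3955,  0.132 ])), ((np.float64(470.4), np.float64(14.0)), np.int32(78), array([0.2215, 1.4676, 0.132 ])), ((np.float64(534.9), np.float64(32.2)), np.int32(65), array([0.5187, 1.4198, 0.132 ])), ((np.float64(343.9), np.float64(169.8)), np.int32(64), array([0.4941, 0.1919, 0.132 ])), ((np.float64(584.9), np.float64(177.2)), np.int32(69), array([0.9716, 0.5272, 0.132 ])), ((np.float64(326.9), np.float64(179.7)), np.int32(67), array([0.4868, 0.1327, 0.132 ])), ((np.float64(536.6), np.float64(256.0)), np.int32(111), array([0.9787, 0.1875, 0.132 ])), ((np.float64(286.2), np.float64(270.9)), np.int32(107), array([ 0.612 , -0.1555,  0.132 ])), ((np.float64(262.4), np.float64(287.2)), np.int32(116), array([ 0.6049, -0.215 ,  0.132 ])), ((np.float64(327.8), np.float64(307.0)), np.int32(423), array([ 0.7311, -0.1757,  0.132 ]))]
top [ 0.411 -0.009  1.477]
green [((np.float64(140.2), np.float64(102.9)), np.int32(136), array([0.9446, 0.5149, 0.132 ])), ((np.float64(241.0), np.float64(103.8)), np.int32(114), array([0.9365, 0.2385, 0.132 ])), ((np.float64(398.9), np.float64(175.4)), np.int32(191), array([ 0.73  , -0.1839,  0.132 ])), ((np.float64(389.8), np.float64(220.9)), np.int32(63), array([ 0.6082, -0.1564,  0.132 ])), ((np.float64(412.5), np.float64(223.2)), np.int32(63), array([ 0.6012, -0.2156,  0.132 ])), ((np.float64(257.9), np.float64(267.4)), np.int32(62), array([0.4908, 0.1908, 0.132 ])), ((np.float64(280.4), np.float64(270.0)), np.int32(61), array([0.4832, 0.132 , 0.132 ]))]
{'t': 0.1, 'ee_pos': [0.2146, -0.6917, 0.2302], 'orientation': [0.9887, 0.1499, -0.0002, -0.001], 'force': [0.0236, 0.5061, -0.6702], 'opening': 0.0853}
```

View pics/scene0.png

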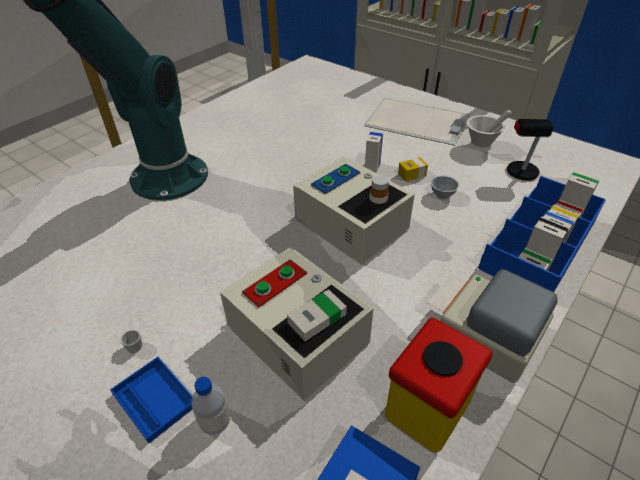

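View pics/top0.png

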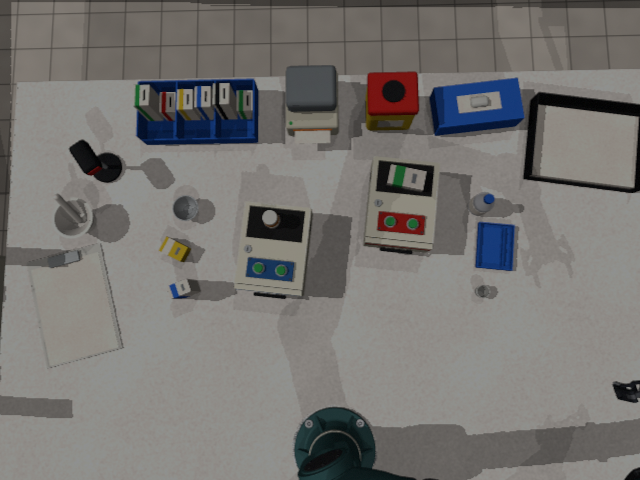

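The scene view shows the red unit's buttons at (286,271) and (262,287). In the top view they are at (390,221) and (412,223). The two views agree to within 4 mm and the pitch comes out at 60 mm. The midpoint is about (0.607,-0.186) with the unit yawed -6.7°. I'll turn the tool by +24° first, then travel high.

send_rows([
  [[0, 0, 0, 0, 0, 3, 46], [0, 0, 0, 0, 0, 3, 46], [0, 0, 0, 0, 0, 3, 46], [0, 0, 0, 0, 0, 3, 46], [0, 0, 0, 0, 0, 3, 46], [0, 0, 0, 0, 0, 3, 46], [0, 0, 0, 0, 0, 3, 46], [0, 0, 0, 0, 0, 3, 46]],
])

```text
t: 0.77
ee_pos: [0.2147, -0.6919, 0.2306]
orientation: [0.998, -0.06, -0.0, -0.001]
force: [-0.3, -1.0, -0.5]
opening: 0.0458
grip_force: 0.0
```

send_rows([
  [[14, -23, 0, 0, 0, 0, 46], [14, -23, 0, 0, 0, 0, 46], [14, -23, 0, 0, 0, 0, 46], [14, -23, 0, 0, 0, 0, 46], [14, -23, 0, 0, 0, 0, 46], [14, -23, 0, 0, 0, 0, 46], [14, -23, 0, 0, 0, 0, 46], [14, -23, 0, 0, 0, 0, 46]],
])

```text
t: 1.43
ee_pos: [0.3482, -0.5214, 0.2309]
orientation: [0.998, -0.059, -0.0, -0.0]
force: [1.3, 0.9, 0.6]
opening: 0.046
grip_force: 0.0
```

send_rows([
  [[14, -23, 0, 0, 0, 0, 46], [14, -23, 0, 0, 0, 0, 46], [14, -23, 0, 0, 0, 0, 46], [14, -23, 0, 0, 0, 0, 46], [14, -23, 0, 0, 0, 0, 46], [14, -23, 0, 0, 0, 0, 46], [14, -23, 0, 0, 0, 0, 46], [14, -23, 0, 0, 0, 0, 46]],
])

```text
t: 2.1
ee_pos: [0.481, -0.352, 0.231]
orientation: [0.998, -0.059, -0.0, -0.0]
force: [-0.4, 0.3, 0.2]
opening: 0.046
grip_force: 0.0
```

send_rows([
  [[15, -26, 0, 0, 0, 0, 46], [15, -26, 0, 0, 0, 0, 46], [15, -26, 0, 0, 0, 0, 46], [15, -26, 0, 0, 0, 0, 46], [15, -26, 0, 0, 0, 0, 46], [15, -26, 0, 0, 0, 0, 46], [15, -22, 0, 0, 0, 0, 46], [0, 0, 0, 0, 0, 0, 46]],
])

```text
t: 2.77
ee_pos: [0.6103, -0.1812, 0.2308]
orientation: [0.999, -0.054, 0.001, -0.002]
force: [0.7, 1.5, 0.3]
opening: 0.0457
grip_force: 0.0
```

```bash
python3 - <<'E'
from h import *
s=env.get_state();print({k:np.round(s[k],4).tolist() for k in("t","ee_pos","orientation","force","opening")})
d=grab("wrist","w1"); K=np.array(d["camera_matrix"]);E=np.array(d["extrinsics"]);c=-E[:3,:3].T@E[:3,3];print(c.round(3),K.round(1).tolist())
for p,b in blobs(d,(45,80,40),(85,255,255),60):
    x,y=(p-K[:2,2])/[K[0,0],K[1,1]];th=np.hypot(x,y)
    r=E[:3,:3].T@np.array([x/th*np.sin(th),y/th*np.sin(th),np.cos(th)])
    print(p,b,(c+r*(.132-c[2])/r[2]).round(4))
d=grab("scene","s1")
E
```

```text
{'t': 2.7667, 'ee_pos': [0.6103, -0.1812, 0.2308], 'orientation': [0.9985, -0.054, 0.0013, -0.0023], 'force': [0.7094, 1.4629, 0.2968], 'opening': 0.0457}
[ 0.687 -0.189  0.374] [[371.6, 0.0, 320.2], [0.0, 371.6, 236.0], [0.0, 0.0, 1.0]]
[300.9  60.1] [ 276   17   51   87 3454] [ 0.7287 -0.1805  0.132 ]
[284.4 242. ] [268 226  33  33 815] [ 0.6092 -0.155   0.132 ]
[370.2 243.2] [354 228  33  32 817] [ 0.602  -0.2137  0.132 ]
[ 11.2 366.2] [  3 357  17  19 230] [0.4936 0.1873 0.132 ]
[ 45.8 375.5] [ 37 366  19  20 270] [0.4867 0.1286 0.132 ]
```

View pics/w1.png

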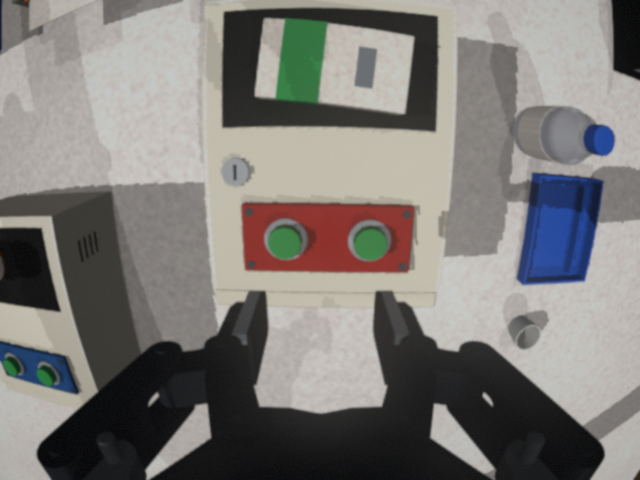

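The wrist view shows both red-unit buttons at (284,242) and (370,243). The cast rays match the earlier fix, with the midpoint at about (0.606,-0.185), and the fingertips at (252,292) and (390,292) straddle them slightly narrow. I'll open to 49 mm and descend part way, then check.

send_rows([
  [[0, 0, 0, 0, 0, 0, 49], [0, 0, 10, 0, 0, 0, 49], [0, 0, 15, 0, 0, 0, 49], [0, 0, 15, 0, 0, 0, 49], [0, 0, 15, 0, 0, 0, 49], [0, 0, 10, 0, 0, 0, 49], [0, 0, 5, 0, 0, 0, 49], [0, 0, 0, 0, 0, 0, 49]],
])

```text
t: 3.53
ee_pos: [0.6043, -0.1896, 0.1597]
orientation: [0.998, -0.06, -0.002, -0.0]
force: [-0.1, 0.3, -0.3]
opening: 0.049
grip_force: 0.0
```

```bash
python3 - <<'E'
from h import *
from scipy.spatial.transform import Rotation as Ro
s=env.get_state();print({k:np.round(s[k],4).tolist() for k in("t","ee_pos","orientation","force","opening")})
R=Ro.from_quat(s["orientation"]).as_matrix()
for n,p in(("mid",(.606,-.185,.132)),("L",(.609,-.1555,.132)),("R",(.6025,-.2148,.132))): print(n,(R.T@(np.array(p)-s["ee_pos"])*1e3).round(1))
d=grab("wrist","w2")
E
```

```text
{'t': 3.5333, 'ee_pos': [0.6043, -0.1896, 0.1597], 'orientation': [0.9982, -0.0597, -0.0015, -0.0001], 'force': [-0.0722, 0.2675, -0.334], 'opening': 0.049}
mid [ 1.2 -4.8 27.7]
L [  0.7 -34.4  27.7]
R [ 1.3 25.2 27.7]
```

View pics/w2.png

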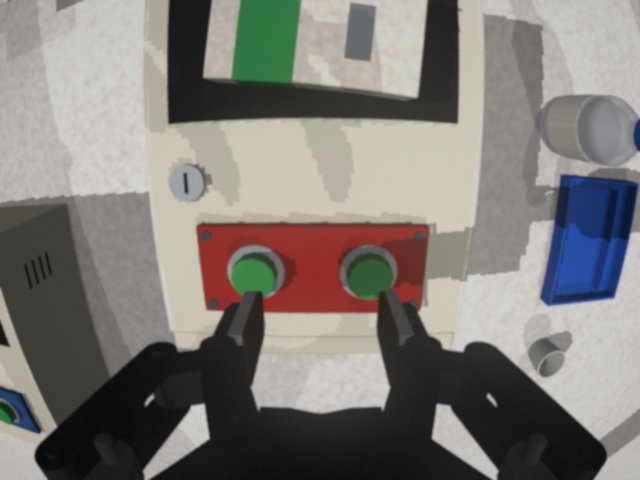

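The wrist view shows the caps at (254,272) and (370,274) and the fingertips at (253,293) and (387,293). That means a shift of about -5 mm in y and slightly wider fingers.

send_rows([
  [[1, -5, 0, 0, 0, 0, 52], [0, 0, 5, 0, 0, 0, 52], [0, 0, 8, 0, 0, 0, 52], [0, 0, 6, 0, 0, 0, 52], [0, 0, 4, 0, 0, 0, 52], [0, 0, 0, 0, 0, 0, 52], [0, 0, 0, 0, 0, 0, 52], [0, 0, 0, 0, 0, 0, 52]],
])

```text
t: 4.25
ee_pos: [0.6075, -0.1843, 0.1383]
orientation: [0.998, -0.059, 0.0, 0.0]
force: [-0.1, 1.5, -0.1]
opening: 0.052
grip_force: 0.0
```

```bash
python3 - <<'E'
from h import *
from scipy.spatial.transform import Rotation as Ro
s=env.get_state();print({k:np.round(s[k],4).tolist() for k in("t","ee_pos","orientation","force","opening")})
R=Ro.from_quat(s["orientation"]).as_matrix()
print((R.T@(np.array((.606,-.185,.132))-s["ee_pos"])*1e3).round(1))
d=grab("scene","s2");a=cv2.imread("pics/s2.png")[210:330,200:360]
b=grab("wrist","w3");w=cv2.imread("pics/w3.png")[210:370,150:480]
cv2.imwrite("pics/c3.png",np.vstack([cv2.resize(a,(400,300)),cv2.resize(w,(400,194))]))
E
```

```text
{'t': 4.25, 'ee_pos': [0.6075, -0.1843, 0.1383], 'orientation': [0.9983, -0.059, 0.0001, 0.0001], 'force': [-0.1092, 1.4781, -0.0865], 'opening': 0.052}
[-1.4  0.9  6.3]
```

View pics/c3.png

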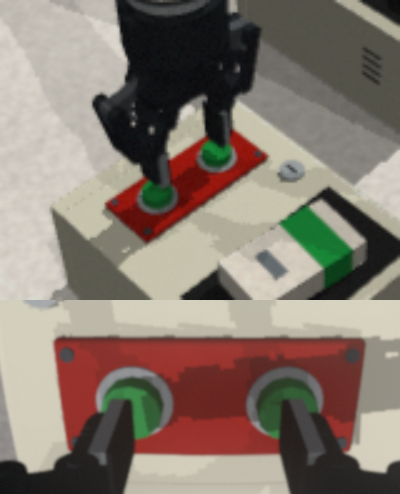

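The crops show both tips just above the caps but about 3 mm too far outward. I'll narrow to 48 mm, shift by (-1,+1), and feel downward.

send_rows([
  [[-1, 1, 0, 0, 0, 0, 48], [0, 0, 2, 0, 0, 0, 48], [0, 0, 2, 0, 0, 0, 48], [0, 0, 2, 0, 0, 0, 48], [0, 0, 2, 0, 0, 0, 48], [0, 0, 2, 0, 0, 0, 48], [0, 0, 0, 0, 0, 0, 48], [0, 0, 0, 0, 0, 0, 48]],
])

```text
t: 5.02
ee_pos: [0.6062, -0.185, 0.1283]
orientation: [0.998, -0.059, -0.0, -0.0]
force: [-0.7, 0.2, 2.9]
opening: 0.048
grip_force: 1.2
```

Contact reads about 3 N, which is two springs starting. I'll press on.

send_rows([
  [[0, 0, 3, 0, 0, 0, 48], [0, 0, 3, 0, 0, 0, 48], [0, 0, 2, 0, 0, 0, 48], [0, 0, 0, 0, 0, 0, 48], [0, 0, 0, 0, 0, 0, 48], [0, 0, 0, 0, 0, 0, 48], [0, 0, 0, 0, 0, 0, 48], [0, 0, 0, 0, 0, 0, 48]],
])

```text
t: 5.68
ee_pos: [0.6063, -0.185, 0.1214]
orientation: [0.998, -0.059, 0.0, -0.0]
force: [-2.2, 2.0, 9.6]
opening: 0.0483
grip_force: 4.9
```

send_rows([
  [[0, 0, 1, 0, 0, 0, 48], [0, 0, 0, 0, 0, 0, 48], [0, 0, 0, 0, 0, 0, 48], [0, 0, 0, 0, 0, 0, 48], [0, 0, 0, 0, 0, 0, 48], [0, 0, 0, 0, 0, 0, 48], [0, 0, 0, 0, 0, 0, 48], [0, 0, 0, 0, 0, 0, 48]],
])

```text
t: 6.35
ee_pos: [0.6063, -0.185, 0.1213]
orientation: [0.998, -0.059, 0.0, -0.0]
force: [-4.4, 1.2, 14.4]
opening: 0.048
grip_force: 7.6
```

```bash
python3 - <<'E'
from h import *
s=env.get_state();print({k:np.round(s[k],4).tolist() for k in("t","ee_pos","force","ft_torque","opening")})
t=grab("top","t4");w=grab("wrist","w4")
t=cv2.imread("pics/t4.png")[140:300,340:460];w=cv2.imread("pics/w4.png")[150:470,100:540]
cv2.imwrite("pics/c4.png",np.hstack([cv2.resize(t,(330,440)),cv2.resize(w,(440,440))]))
E
```

```text
{'t': 6.35, 'ee_pos': [0.6063, -0.185, 0.1213], 'force': [-4.3829, 1.1996, 14.3985], 'ft_torque': [0.3524, 1.0129, 0.0353], 'opening': 0.048}
```

View pics/c4.png

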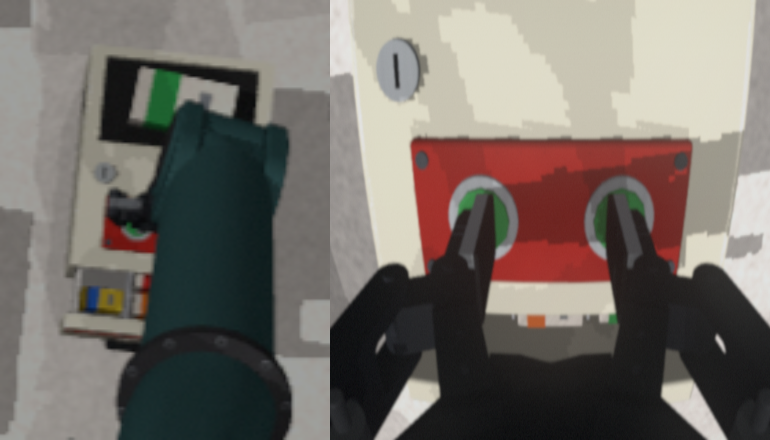

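The crops show both tips centred on fully pressed caps and the drawer partly out. I'll hold.

send_rows([
  [[0, 0, 0, 0, 0, 0, 48], [0, 0, 0, 0, 0, 0, 48], [0, 0, 0, 0, 0, 0, 48], [0, 0, 0, 0, 0, 0, 48], [0, 0, 0, 0, 0, 0, 48], [0, 0, 0, 0, 0, 0, 48], [0, 0, 0, 0, 0, 0, 48], [0, 0, 0, 0, 0, 0, 48]],
])

```text
t: 7.12
ee_pos: [0.6063, -0.185, 0.1214]
orientation: [0.998, -0.059, 0.0, -0.0]
force: [-4.4, 2.0, 15.7]
opening: 0.0481
grip_force: 7.6
```

send_rows([
  [[0, 0, 0, 0, 0, 0, 48], [0, 0, 0, 0, 0, 0, 48], [0, 0, 0, 0, 0, 0, 48], [0, 0, 0, 0, 0, 0, 48], [0, 0, 0, 0, 0, 0, 48], [0, 0, 0, 0, 0, 0, 48], [0, 0, 0, 0, 0, 0, 48], [0, 0, 0, 0, 0, 0, 48]],
])

```text
t: 7.78
ee_pos: [0.6063, -0.185, 0.1214]
orientation: [0.998, -0.059, 0.0, -0.0]
force: [-4.7, 1.6, 14.6]
opening: 0.048
grip_force: 7.6
```

send_rows([
  [[0, 0, 0, 0, 0, 0, 48], [0, 0, 0, 0, 0, 0, 48], [0, 0, 0, 0, 0, 0, 48], [0, 0, 0, 0, 0, 0, 48], [0, 0, 0, 0, 0, 0, 48], [0, 0, 0, 0, 0, 0, 48], [0, 0, 0, 0, 0, 0, 48], [0, 0, 0, 0, 0, 0, 48]],
])

```text
t: 8.45
ee_pos: [0.6063, -0.185, 0.1213]
orientation: [0.998, -0.059, 0.0, -0.0]
force: [-4.1, 1.9, 14.8]
opening: 0.0479
grip_force: 7.6
```

send_rows([
  [[0, 0, 0, 0, 0, 0, 48], [0, 0, 0, 0, 0, 0, 48], [0, 0, 0, 0, 0, 0, 48], [0, 0, 0, 0, 0, 0, 48], [0, 0, 0, 0, 0, 0, 48], [0, 0, 0, 0, 0, 0, 48], [0, 0, 0, 0, 0, 0, 48], [0, 0, 0, 0, 0, 0, 48]],
])

```text
t: 9.12
ee_pos: [0.6063, -0.185, 0.1214]
orientation: [0.998, -0.059, 0.0, -0.0]
force: [-4.6, 1.5, 15.0]
opening: 0.0478
grip_force: 7.6
```

send_rows([
  [[0, 0, 0, 0, 0, 0, 48], [0, 0, 0, 0, 0, 0, 48], [0, 0, 0, 0, 0, 0, 48], [0, 0, 0, 0, 0, 0, 48], [0, 0, 0, 0, 0, 0, 48], [0, 0, 0, 0, 0, 0, 48], [0, 0, 0, 0, 0, 0, 48], [0, 0, 0, 0, 0, 0, 48]],
])

```text
t: 9.78
ee_pos: [0.6063, -0.185, 0.1213]
orientation: [0.998, -0.059, 0.0, -0.0]
force: [-4.0, 1.7, 16.4]
opening: 0.0478
grip_force: 7.6
```

```bash
cat > look.py <<'E'
from h import *
import sys
g=sys.argv[1]
t=grab("top","t"+g);s=grab("scene","s"+g)
a=cv2.imread(f"pics/t{g}.png")[140:320,340:475];b=cv2.imread(f"pics/s{g}.png")[200:400,180:400]
cv2.imwrite(f"pics/c{g}.png",np.hstack([cv2.resize(a,(330,440)),cv2.resize(b,(460,440))]))
E
python3 look.py 5
```

```text
(no output)
```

View pics/c5.png

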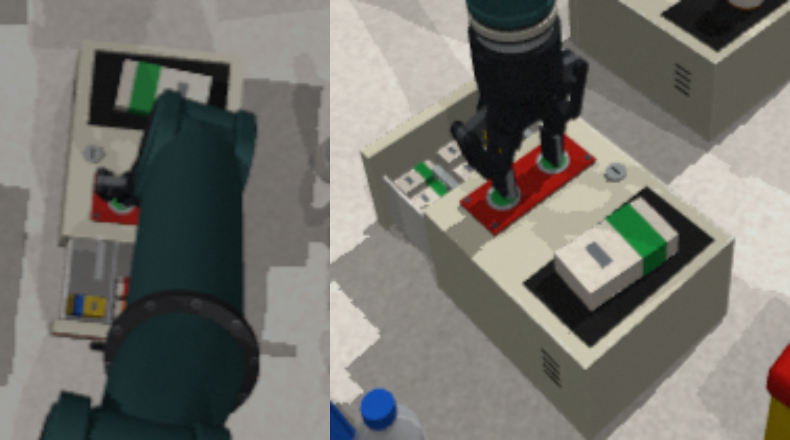

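The crops show the drawer well out, with the face's left corner at about (362,276) in the top view, and the tips still on the caps. I'll check the travel by ray.

```bash
python3 - <<'E'
from h import *
d=np.load("top0.npz")
for u,v in((362.5,274),(362.5,276.5)):
    p=ray(d,u,v,.112); q=p[:2]-[.606,-.185]; print(p.round(3),"travel mm",((-q@[.993,-.117]-.06)*1e3).round(1))
E
```

```text
[ 0.471 -0.083  0.112] travel mm 86.2
[ 0.464 -0.083  0.112] travel mm 92.7
```

The travel measures about 90 mm, so the drawer is fully out. I'll hold a little longer, then go straight up.

send_rows([
  [[0, 0, 0, 0, 0, 0, 48], [0, 0, 0, 0, 0, 0, 48], [0, 0, 0, 0, 0, 0, 48], [0, 0, 0, 0, 0, 0, 48], [0, 0, 0, 0, 0, 0, 48], [0, 0, 0, 0, 0, 0, 48], [0, 0, 0, 0, 0, 0, 48], [0, 0, 0, 0, 0, 0, 48]],
])

```text
t: 10.55
ee_pos: [0.6063, -0.1851, 0.1213]
orientation: [0.998, -0.059, 0.0, -0.0]
force: [-4.5, 1.0, 15.2]
opening: 0.0484
grip_force: 7.6
```

send_rows([
  [[0, 0, -3, 0, 0, 0, 48], [0, 0, -6, 0, 0, 0, 48], [0, 0, -10, 0, 0, 0, 48], [0, 0, -15, 0, 0, 0, 48], [0, 0, -20, 0, 0, 0, 48], [0, 0, -20, 0, 0, 0, 48], [0, 0, -20, 0, 0, 0, 48], [0, 0, -10, 0, 0, 0, 48]],
])

```text
t: 11.22
ee_pos: [0.6076, -0.1855, 0.2258]
orientation: [0.998, -0.059, 0.002, 0.0]
force: [0.7, 0.6, 0.1]
opening: 0.0483
grip_force: 0.0
```

send_rows([
  [[0, 10, 0, 0, 0, 0, 48], [0, 20, 0, 0, 0, 0, 48], [0, 25, 0, 0, 0, 0, 48], [0, 25, 0, 0, 0, 0, 48], [0, 20, 0, 0, 0, 0, 48], [0, 10, 0, 0, 0, 0, 48], [0, 0, 0, 0, 0, 0, 48], [0, 0, 0, 0, 0, 0, 48]],
])

```text
t: 11.88
ee_pos: [0.5928, -0.2941, 0.2222]
orientation: [0.998, -0.06, -0.001, -0.001]
force: [0.3, 0.5, 0.0]
opening: 0.0482
grip_force: 0.0
```

```bash
python3 look.py 6; python3 -c "
from h import *
s=env.get_state();print(s['t'],s['ee_pos'],s['force'],np.abs(s['qd']).max())"
```

```text
11.9833 [ 0.59372531 -0.29199812  0.22264245] [-0.008068    0.73703533  0.05305829] 0.010108606538211287
```

View pics/c6.png

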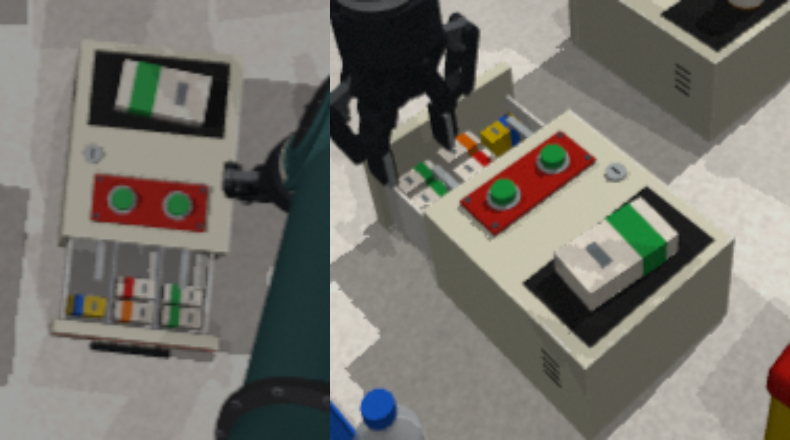

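The crops show the drawer fully out, with both buttons up at (122,200) and (178,205). The carton has not moved, and the arm is clear at 0.22 m with zero force.

```bash
python3 -c "
from workcell import env
print(env.finish_job())"
```

```text
the job is handed in; nothing more can be done
None
```

The job is handed in: I held both green buttons down until the red drawer was fully out (about 90 mm by camera), then released them and drew the arm clear, with both buttons back up; no verdict was returned.

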